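# Put the spare shelf tag away and snap its slide-lid case shut

## Task

Lay the loose white shelf tag flat, screen up, in the empty far compartment of the spare-tag case on the counter, then slide the case's lid along its channel and force it over the springy end ridge until it is fully home against the end wall. Press it home gently, by feel: do not ram the lid into the end wall (keep under about 20 N). Leave the orange tag and everything else on the counter where it is.

Things in the scene. Friction and masses are not known exactly. Their poses are not given: they have to be found in the camera images.
- tag: the white shelf tag to put away: rigid flat block 54 (x) x 34 (y) x 14 (z) mm, 35 g, grey screen on top with a red dot at its +x end; lies flat on the counter, screen up. Origin: centre of its underside; z up out of the screen.
- flagged_tag: an orange shelf tag of the same size as the white one, lying on the counter (a bystander: leave it). Origin: centre of its underside.
- case: open grey box 200 (x) x 112 (y) x 38 (z) mm. Origin: centre of its underside, 2 mm above the counter on a screwed-down steel holder. +x: the way the lid closes, away from the robot within 20 degrees. Its only freedom: pushed along +x with over about 3 to 5 N, it slips 6 to 24 mm on to the holder's far upstand and stays there. Inner floor z = 4, walls' inner faces y = +-46 mm.
- compartment (a point): point on the inner floor of the case's empty far compartment, case x = 44, y = 0, z = 4 mm, axes as the case: aim the tag's centre here, long side along case x. Walls at y = +-46; a cross wall (case x = 6 to 10, top z = 26 mm) towards the near compartment, which is full; the ridge bar from case x = 78 mm. Open up to the lips, 96 mm apart, top z = 38 mm.
- ridge_top (a point): middle of the crest of the end ridge: a springy black round bar, 10 mm thick, across the case at case x = 83 mm; crest at case z = 31 mm, 3 mm above the ledges (z = 28) that the lid runs on. It gives straight down up to 4 mm, 6.5 N to start and 1.2 N more per mm.
- case_end: the far end wall of the case, part of it: 6 mm thick, 112 mm wide, 38 mm high. Origin: centre of its underside, at case x = 97 mm; its inner face (case x = 94 mm) is the hard stop for the lid.
- lid: loose rigid light-blue plate 190 (x) x 102 (y) x 5 (z) mm, 130 g, already in the case's channel (1.5 mm play at each side and above, lips over its edges) but open by 81 to 102 mm. Origin: centre of its underside; axes as the case. Home: front edge on the end wall, origin at case x = -1, z = 28 mm. Slides with about 1 N; a groove under it (lid x = 78 to 88 mm) takes the ridge when home.
- lid_bar (a point): middle of the top of the lid's red finger bar, at lid x = -45, z = 21 mm. The bar is 10 mm thick in x, 60 mm long in y, and stands 16 mm proud of the lid's top (lid z = 5 mm, counter height 35 mm). Push it from behind (its -x face) or pinch it.
- lid_front (a point): middle of the lid's front edge, at lid x = 95, z = 0 mm; the edge is bevelled below (35 degrees, 3 mm high). It meets the ridge about 13 mm before home: the push then rises past the 3 to 5 N that slips the case, to 7 to 12 N, drops as the lid rides over and snaps forward, and rises hard at the end wall. Left short of the ridge the lid is not shut.
- stamp: a self-inking hand stamp, black foot 46 x 32 mm with a blue head, 46 mm high (a bystander: leave it). Origin: its underside.
- parcel: a small sealed cardboard parcel, 120 x 90 x 60 mm (a bystander: leave it). Origin: its underside.
- tape_roll: a roll of brown packing tape standing flat, 90 mm across, 48 mm high (a bystander: leave it). Origin: its underside.
- scanner: a hand barcode scanner lying on its side, black and grey with a yellow nose, about 80 x 130 mm, 34 mm high (a bystander: leave it). Origin: its underside.
- marker: a black marker pen with a red cap, 136 x 15 x 15 mm (a bystander: leave it). Origin: its underside.
Mind the look-alikes: they are no part of the job. What is shaped like the lid but pink is not meant.

How it is judged:
On the way, in this order (a step that is already met when the one before it is completed fails the run):
1. the white tag lies flat in the far compartment of the case (x of tag in the frame of case between 0.02 and 0.082 m and y of tag in the frame of case between -0.034 and 0.034 m and z of tag in the frame of case between -0.002 and 0.01 m and angle between tag's own z axis and vertical below 0.15 rad and linear speed of tag below 0.02 m/s), for 0.2 s.
2. the lid is over the ridge and home against the end wall (all of step 1 and x of lid in the frame of case between -0.0035 and 0.003 m and y of lid in the frame of case between -0.004 and 0.004 m and z of lid in the frame of case between 0.025 and 0.032 m), for 0.2 s.
At the end, for the whole second after the job is handed in: The white tag lies flat (within 0.15 rad), screen up and at rest, in the far compartment (its centre at case x 20 to 82 mm, y within 34 mm, underside at most 10 mm above the case's underside); the lid lies in its channel, at rest, over the ridge and home: its origin within 2.5 mm of case x = -1 mm (all of step 2 and linear speed of lid below 0.02 m/s and angle between lid's own z axis and vertical below 0.03 rad); the robot touches nothing.
It fails at once if the lid pressed on the case's end wall with more than 20 N (contact force between lid and case_end above 20 N).
It fails at once if the orange tag or another thing on the counter was moved by more than 15 mm (distance of any of flagged_tag, stamp, parcel, tape_roll, scanner, marker from where it was at the start of the episode above 0.015 m).
It also fails if it takes over 69 s, if anything falls off the work surface, if the arm or the gripper's body presses on something with over 40 N, if the wrist force passes 120 N, or if a joint passes its speed limit or range.

## Robot

A 6-joint arm with a two-finger parallel gripper is mounted at the origin on the work surface. World frame = base frame: x ahead of the robot, y to its left, z up, the work surface at z = 0. Lengths are in m, angles in rad, forces in N, time in s.
With the tool pointing down it reaches from about 0.35 to 0.85 m from the base axis. Payload 8.1 kg.
Tool frame: the origin (TCP) lies at the very end of the fingers, on their centre line; the grasp point (between the pads) lies 19 mm behind it; z points along the fingers, y is the direction in which the jaws open and shut (so a half turn about z gives the same grasp; the last joint's range is limited). The gripper opens to 93 mm and grips with 3 to 60 N. Pads are 15 mm wide; open, the fingers measure 128 mm over their backs; the gripper's body (75 mm by 188 mm) begins 65 mm behind the grasp point.
Start: joints at [-1.332, 0.13, 1.488, -0, 1.523, -0.085], TCP at [0.191, -0.569, 0.196] pointing down, gripper open.
Joint ranges: [-2.96, 2.96], [-0.89, 2.26], [0.02, 2.5], [-1.34, 4.48], [0, 2.73], [-2.66, 2.66]. Speed limits (rad/s): [2.39, 2.39, 2.79, 3.14, 3.14, 3.14].

## Interface

Orientations are given as a rotation vector (axis times angle).
In Python, from plant import robot gives the robot as it stands.
- The arm moves only by the shell command python3 -m inch 'ROWS' [FORCE]. ROWS is JSON, a list that holds one entry, the list of rows, each a list of 7 numbers: the shift along the tool's x, y, z in cm, then the turn, a rotation vector about the tool's x, y, z in degrees, then the gripper command: -1 is fully open, 1 is shut, values between are in proportion. A call has 1 to 5 rows; each row shifts and turns the commanded pose from where the row before left it, along the tool's axes as they then stand; what a row does not reach is not made up. A row lasts 1/10 s, in which the tool goes at most 50 mm and 8.59 degrees, less where a joint would pass 70% of its speed; a pose out of reach is approached as far as the arm can. A call with a gripper value outside its range is refused whole. The fingers move at their own pace and stop on an object; FORCE is the grip in N (left out, the last holds). Time passes only in rows, so rows that do not move let the fingers close. It gives the time, the measured TCP pose, the force and the opening at its end, in the units of the state.
- robot.read_state(): the state, without advancing time (a new reading comes with each control period).
- robot.read_camera(name): name is "scene" or "top" or "wrist"; returns a dict with "image" (420x560x3 uint8, blue, green, red), "K" (3x3 intrinsics, pixels), "R" (3x3) and "t" (3): a world point X has camera coordinates R X + t; the wrist camera has in their place "tool_from_camera" (4x4, takes a point from camera to tool coordinates, whose origin is the TCP and whose axes are the flange's). Camera axes: x right, y down, z forward; pixel columns grow to the right and rows downward; lengths in m; the calibration is good to about 2 mm. A picture is of the moment at which its call begins: read the wrist's pose just before it. There is no depth.
- robot.close_job(): hands the job in, once; it reports no verdict.
The state is a dict: "t": time; "q": joint angles; "dq": joint speeds; "joint_torque": joint torques, N m; "tool_pos": TCP position; "orientation": TCP orientation; "force": force on the tool from outside, world axes, zero at the start; "wrist_torque": the same for the moment, N m; "opening": finger opening in m.
Only numpy, scipy, OpenCV 4.12 (cv2) and the standard library are available. Lean on these libraries where they do the work, as an engineer would, in place of code of your own. Each camera call takes 0.05 s, during which the arm holds its last target. There are 200 camera calls.

## Working session

There is one attempt and no reset: what is moved stays moved. The work goes in short steps, Python scripts to look and compute and a shell command to move; the robot and the scene stay as the last step left them, time stands still between calls to the robot, and variables do not carry over. Pictures are saved under pics/ and viewed, about 8 in all and at most 12, crops included, and the job is handed in when it is done.

```bash
ls; mkdir -p pics; python3 - <<'E'
from plant import robot
import cv2,numpy as np,pickle
s=robot.read_state();print({k:np.round(v,3).tolist() for k,v in s.items()})
d={}
for n in("top","scene"):
    c=robot.read_camera(n);d[n]=c;cv2.imwrite(f"pics/{n}0.png",c["image"]);print(n,c["K"].tolist(),np.round(-c["R"].T@c["t"],3),np.round(c["R"],2).tolist())
pickle.dump(d,open("cam0.pkl","wb"))
E
```

```text
pics
{'t': 0.0, 'q': [-1.332, 0.131, 1.489, -0.0, 1.523, -0.085], 'dq': [0.0, -0.001, 0.0, -0.001, -0.0, -0.0], 'joint_torque': [-0.0, -55.985, -49.176, 0.077, 0.035, -0.0], 'tool_pos': [0.191, -0.568, 0.195], 'orientation': [-3.099, -0.506, 0.0], 'force': [-0.109, 0.629, -0.447], 'wrist_torque': [0.022, 0.005, -0.025], 'opening': 0.093}
top [[474.338950407017, 0.0, 277.3466679579306], [0.0, 474.338950407017, 205.7432712256038], [0.0, 0.0, 1.0]] [0.353 0.045 1.115] [[0.01, -1.0, 0.03], [-0.99, -0.02, -0.15], [0.15, -0.03, -0.99]]
scene [[382.6506584342709, 0.0, 279.8222079752236], [0.0, 382.6506584342709, 207.1465208136313], [0.0, 0.0, 1.0]] [0.829 0.463 0.748] [[-0.79, 0.61, -0.01], [0.49, 0.62, -0.61], [-0.37, -0.49, -0.79]]
```

View pics/top0.png

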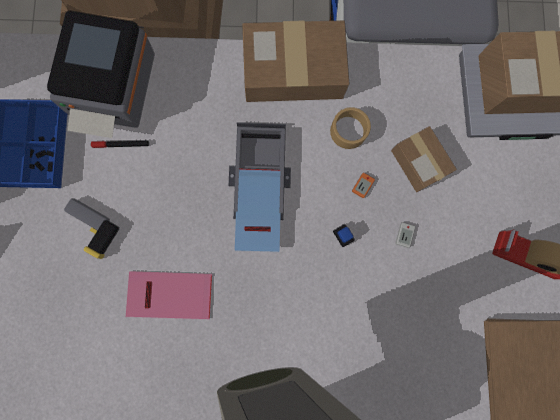

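View pics/scene0.png

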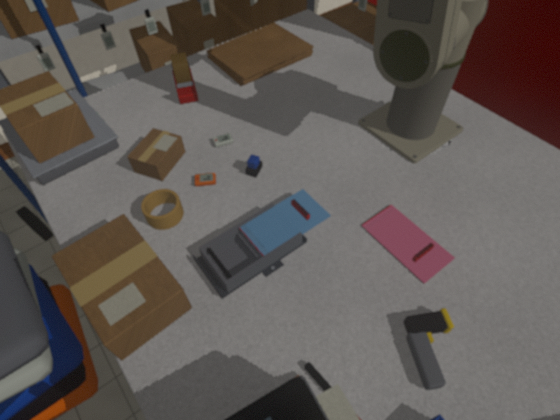

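Top view: white tag at about (406,234), orange tag (363,185), case x 235–286 and y 123–220, blue lid (258,210) with its red bar at (258,229). The pink plate (169,295) is the decoy.

```bash
cat > h.py <<'E'
import cv2,numpy as np,pickle
from plant import robot
from scipy.spatial.transform import Rotation as Ro
def ray(c,uv,z,tool=None):
    """pixels -> world points on plane z; tool=(pos,rotvec) for the wrist camera"""
    uv=np.atleast_2d(uv).astype(float)
    d=np.c_[uv,np.ones(len(uv))]@np.linalg.inv(c["K"]).T
    if tool is None: R=c["R"].T;o=-R@c["t"]
    else:
        Rt=Ro.from_rotvec(tool[1]).as_matrix();T=np.array(c["tool_from_camera"])
        R=Rt@T[:3,:3];o=Rt@T[:3,3]+tool[0]
    w=d@R.T
    return o+w*((z-o[2])/w[:,2])[:,None]
def rect(mask,off=(0,0)):
    cs,_=cv2.findContours(mask.astype(np.uint8),cv2.RETR_EXTERNAL,cv2.CHAIN_APPROX_NONE)
    r=cv2.minAreaRect(max(cs,key=cv2.contourArea))
    return cv2.boxPoints(r)+np.array(off)
def describe(P):
    e=[P[1]-P[0],P[2]-P[1]];L=[np.linalg.norm(x) for x in e];a=e[int(np.argmax(L))]
    return np.round(P.mean(0),4),np.round(L,4),round(np.degrees(np.arctan2(a[1],a[0])),1)
E
python3 - <<'E'
from h import *
d=pickle.load(open("cam0.pkl","rb"));c=d["top"];im=c["image"].astype(int);hsv=cv2.cvtColor(c["image"],cv2.COLOR_BGR2HSV)
b,g,r=im[...,0],im[...,1],im[...,2]
m=(b-r>50)&(b>130);m[:, :225]=0;m[:,300:]=0;m[:160]=0;m[260:]=0
print("lid",describe(ray(c,rect(m),.035)))
m=(r-g>50);n=np.zeros_like(m);n[218:242,236:282]=m[218:242,236:282]
print("bar",describe(ray(c,rect(n),.051)))
x0,y0=385,210;t=im[y0:258,x0:428];print(np.round(t.mean(2)[::3,::3]).astype(int))
big=np.hstack([cv2.resize(c["image"][215:255,385:427],None,fx=9,fy=9,interpolation=cv2.INTER_CUBIC)[:360],cv2.resize(c["image"][112:257,222:302],None,fx=4.5,fy=4.5,interpolation=cv2.INTER_CUBIC)[:360*1]]) if 0 else cv2.resize(c["image"][112:257,222:302],None,fx=4,fy=4,interpolation=cv2.INTER_CUBIC)
t=cv2.resize(c["image"][212:256,385:427],None,fx=9,fy=9,interpolation=cv2.INTER_CUBIC)
o=np.zeros((580,320+378,3),np.uint8);o[:580,:320]=big[:580];o[:396,320:]=t;cv2.imwrite("pics/z.png",o)
E
```

```text
lid (array([0.5076, 0.0588, 0.035 ]), array([0.1772, 0.1019]), np.float64(-0.6))
bar (array([0.4675, 0.0826, 0.051 ]), array([0.009 , 0.0045]), np.float64(-89.0))
[[148 143 141 149 142 141 143 142 142 139 146 144 145 147 151]
 [142 144 145 144 141 146 144 144 144 143 144 145 146 146 147]
 [144 145 143 142 146 147 138 144 147 148 146 148 150 143 146]
 [147 146 146 137 144 145 147 150 146 146 147 146 142 143 146]
 [144 148 145 149 145 145 109  93  98 116 149 143 154 145 149]
 [143 148 142 146 141 125 144 148 144 116 100 104 144 150 142]
 [145 142 149 144 146 148 119 148 143 146  97 146 151 147 141]
 [147 148 146 141 144 151 114 114 112 123  98 152 143 147 149]
 [147 148 150 143 143 132  49 114 114 137 101 148 149 145 146]
 [153 145 148 147 128 115  59  56 115 108 105 143 145 145 148]
 [144 147 149 145 151 113 113  90 115 101 154 150 149 149 149]
 [148 151 151 152 155 143 140 118 121  98 151 152 146 151 151]
 [147 153 151 148 148 143 135 142 142 138 145 145 148 145 148]
 [148 149 149 147 146 150 143 150 148 145 147 146 147 146 154]
 [146 148 149 153 148 149 145 147 145 143 149 150 148 150 146]
 [144 145 149 147 147 148 145 146 144 148 143 149 148 145 150]]
```

View pics/z.png

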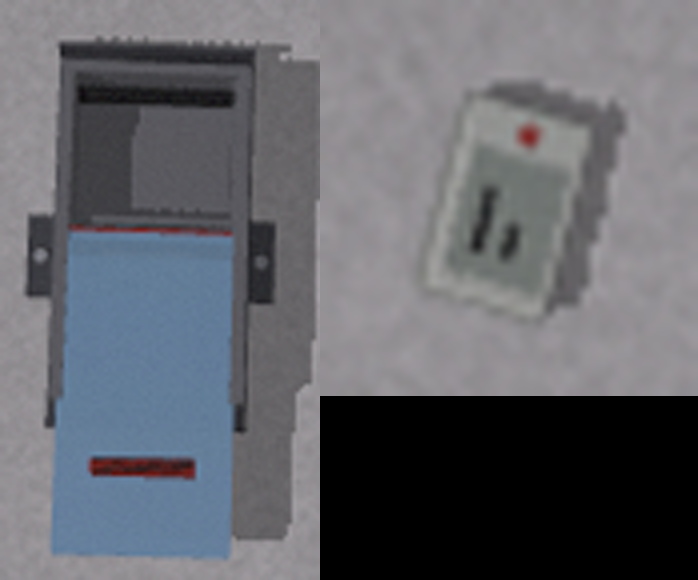

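The close-up shows the tag's corners at (467,95), (590,128), (545,318), (427,283), with the red dot at the far end. The lid's front edge is at crop row ~233 and its near edge at ~554. The ridge is at row ~96, and the case's side outlines are at columns ~60 and 253.

```bash
python3 - <<'E'
from h import *
d=pickle.load(open("cam0.pkl","rb"));c=d["top"]
L=lambda p,z:np.round(ray(c,np.array(p)/4.+[222,112],z),4)[:,:2]
P=np.array([(467,95),(590,128),(545,318),(427,283)],float);P[:,0]-=320
print("tag",describe(ray(c,P/9+[385,212],.014)))
print("lid edge far, near",L([(70,232),(233,235)],.035),L([(231,555),(52,553)],.035))
print("bar",L([(90,467),(195,469),(143,458),(143,476)],.051))
print("ridge",L([(78,97),(233,99)],.033))
print("rim far corners (z40)",L([(60,60),(253,65)],.040))
print("rim near corners",L([(52,398),(243,402)],.040))
E
```

```text
tag (array([ 0.4616, -0.2886,  0.014 ]), array([0.0332, 0.0516]), np.float64(165.0))
lid edge far, near [[0.6044 0.1038]
 [0.6046 0.0089]] [[0.4185 0.0077]
 [0.4181 0.1091]]
bar [[0.4657 0.0882]
 [0.4655 0.0291]
 [0.4713 0.0585]
 [0.4611 0.0583]]
ridge [[0.6864 0.1013]
 [0.6873 0.0099]]
rim far corners (z40) [[ 0.7065  0.112 ]
 [ 0.7061 -0.0014]]
rim near corners [[0.506  0.1112]
 [0.5057 0.0021]]
```

```bash
python3 -m inch '[[[0,0,0,0,0,8.4,-1],[0,0,0,0,0,8.4,-1],[0,0,0,0,0,8.4,-1],[0,0,0,0,0,8.3,-1],[0,0,0,0,0,0,-1]]]' 20
python3 -m inch '[[[2.36,-4.25,0,0,0,0,-1],[2.36,-4.25,0,0,0,0,-1],[2.36,-4.25,0,0,0,0,-1],[2.36,-4.25,0,0,0,0,-1],[2.36,-4.25,0,0,0,0,-1]]]'
python3 -m inch '[[[2.36,-4.25,0,0,0,0,-1],[2.36,-4.25,0,0,0,0,-1],[2.36,-4.25,0,0,0,0,-1],[0,0,0,0,0,0,-1],[0,0,0,0,0,0,-1]]]'
python3 - <<'E'
from h import *
s=robot.read_state();c=robot.read_camera("wrist");cv2.imwrite("pics/w1.png",c["image"])
pickle.dump((s,c),open("w1.pkl","wb"));print(c["tool_from_camera"],s["tool_pos"],s["orientation"],s["force"])
E
```

```text
t: 0.6
tool_pos: [0.1908, -0.5685, 0.1955]
orientation: [-3.113, 0.412, 0.001]
force: [0.5, 0.5, 0.2]
opening: 0.0926
t: 1.1
tool_pos: [0.3607, -0.3923, 0.1959]
orientation: [-3.116, 0.401, 0.0]
force: [0.2, -0.3, -0.6]
opening: 0.0933
t: 1.6
tool_pos: [0.4614, -0.2881, 0.1957]
orientation: [3.116, -0.399, -0.001]
force: [0.8, -0.0, -0.2]
opening: 0.0929
[[ 2.95942398e-05 -9.59070208e-01 -2.83168388e-01  7.82499393e-02]
 [ 9.99999873e-01  1.70844117e-04 -4.74125194e-04  3.88073340e-04]
 [ 5.03097002e-04 -2.83168338e-01  9.59070091e-01 -1.88248283e-01]
 [ 0.00000000e+00  0.00000000e+00  0.00000000e+00  1.00000000e+00]] [ 0.46138083 -0.28807953  0.19571372] [ 3.11619055e+00 -3.98655011e-01 -1.26821979e-03] [ 0.76125835 -0.02905507 -0.17907357]
```

View pics/w1.png

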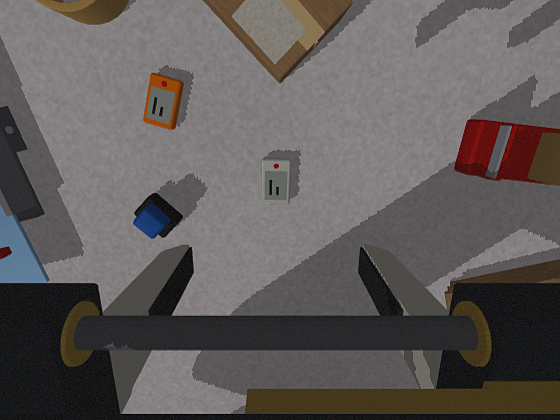

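The wrist view shows the tag upright and aligned, with its top corners at about (262,160), (290,160), (289,203), (263,201).

```bash
python3 - <<'E'
from h import *
s,c=pickle.load(open("w1.pkl","rb"));T=(s["tool_pos"],s["orientation"])
im=c["image"][150:215,250:305].astype(np.uint8);h=cv2.cvtColor(im,cv2.COLOR_BGR2LAB)
P=ray(c,[(262,160),(290,160),(289,203),(263,201)],.014,T);print(describe(P),P.round(4))
v=P.mean(0)-T[0];print((Ro.from_rotvec(T[1]).inv().apply(v)*100).round(2))
E
```

```text
(array([ 0.4625, -0.2893,  0.014 ]), array([0.0319, 0.0509]), np.float64(164.8)) [[ 0.4906 -0.2801  0.014 ]
 [ 0.4825 -0.3109  0.014 ]
 [ 0.4335 -0.2976  0.014 ]
 [ 0.4436 -0.2685  0.014 ]]
[ 0.16  0.08 18.17]
```

```bash
python3 -m inch '[[[0.15,0.08,4.4,0,0,0,-1],[0,0,4.4,0,0,0,-1],[0,0,4.4,0,0,0,-1],[0,0,4.4,0,0,0,-1],[0,0,1.6,0,0,0,-1]]]' 20
python3 -m inch '[[[0,0,0,0,0,0,-1],[0,0,0,0,0,0,1],[0,0,0,0,0,0,1],[0,0,0,0,0,0,1],[0,0,0,0,0,0,1]]]' 20
python3 -m inch '[[[0,0,0,0,0,0,1],[0,0,0,0,0,0,1],[0,0,0,0,0,0,1],[0,0,0,0,0,0,1],[0,0,0,0,0,0,1]]]' 20
```

```text
t: 2.15
tool_pos: [0.4576, -0.2895, -0.0013]
orientation: [-3.111, 0.409, 0.011]
force: [-0.2, 1.6, -0.1]
opening: 0.093
t: 2.65
tool_pos: [0.4632, -0.291, 0.0055]
orientation: [3.114, -0.408, 0.003]
force: [-0.3, -0.6, -0.4]
opening: 0.0656
t: 3.15
tool_pos: [0.4622, -0.2901, 0.004]
orientation: [-3.115, 0.408, 0.0]
force: [0.9, -0.1, 0.1]
opening: 0.0258
```

```bash
python3 -m inch '[[[0,0,0,0,0,0,1],[0,0,0,0,0,0,1]]]' 20; python3 - <<'E'
from h import *
c=robot.read_camera("wrist");cv2.imwrite("pics/w2.png",c["image"])
E
```

```text
t: 3.35
tool_pos: [0.4623, -0.2901, 0.004]
orientation: [-3.115, 0.409, 0.0]
force: [-0.4, -0.2, -0.4]
opening: 0.0098
```

View pics/w2.png

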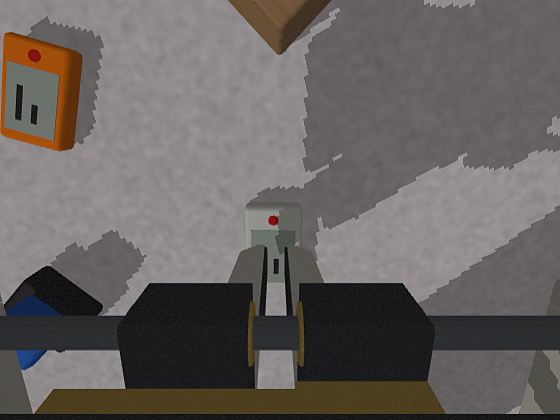

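The picture shows the jaws nearly shut over the tag rather than around it; the tag is still in place with its dot at (274,220). I'll check where the fingertips really are.

```bash
python3 - <<'E'
from h import *
s=robot.read_state();print(s["tool_pos"],s["opening"],s["force"])
c=robot.read_camera("wrist");K=c["K"];T=np.linalg.inv(c["tool_from_camera"]);print(np.round(K,1).tolist())
for p in [(0,0,0),(0.0075,0,0),(-0.0075,0,0),(0,0,-.010),(0,0,-.019),(.0075,0,-.019),(.027,0,-.01),(-.027,0,-.01),(.027,.017,-.01),(.027,-.017,-.01)]:
    q=T@np.r_[p,1];q=K@q[:3];print(p,(q[:2]/q[2]).round(0))
R=c["image"];cv2.imwrite("pics/w3.png",cv2.resize(R[190:400,200:350],None,fx=3,fy=2.8,interpolation=cv2.INTER_CUBIC)[:590])
c=robot.read_camera("scene");cv2.imwrite("pics/s3.png",cv2.resize(c["image"][90:190,170:290],None,fx=5,fy=5,interpolation=cv2.INTER_CUBIC))
E
```

```text
[ 0.46225372 -0.29014793  0.0039999 ] 0.005686570133302988 [0.0122443  0.53796088 0.10047119]
[[324.3, 0.0, 275.5], [0.0, 324.3, 208.3], [0.0, 0.0, 1.0]]
(0, 0, 0) [275. 243.]
(0.0075, 0, 0) [275. 232.]
(-0.0075, 0, 0) [275. 254.]
(0, 0, -0.01) [275. 250.]
(0, 0, -0.019) [275. 256.]
(0.0075, 0, -0.019) [275. 244.]
(0.027, 0, -0.01) [275. 206.]
(-0.027, 0, -0.01) [275. 290.]
(0.027, 0.017, -0.01) [305. 206.]
(0.027, -0.017, -0.01) [245. 206.]
```

View pics/s3.png

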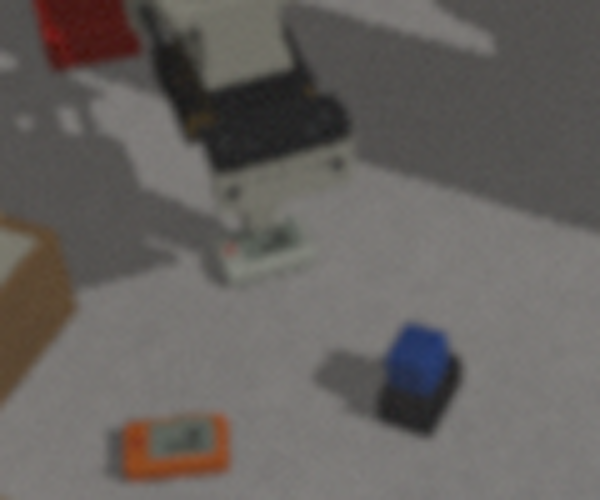

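The side view and the tip corners in the first wrist picture (191,248)/(360,248) agree. The finger ends are about 20 mm short of the reported TCP, so they closed above the tag without touching it. I'll open, descend further by feel, and grip again.

```bash
python3 -m inch '[[[0,0,0,0,0,0,-0.4],[0,0,0,0,0,0,-0.4],[0,0,0,0,0,0,-0.4],[0,0,0,0,0,0,-0.4],[0,0,0,0,0,0,-0.4]]]' 20
python3 -m inch '[[[0,0,0,0,0,0,-0.4],[0,0,0,0,0,0,-0.4],[0,0,0,0,0,0,-0.4],[0,0,0,0,0,0,-0.4],[0,0,0,0,0,0,-0.4]]]' 20
python3 -m inch '[[[0,0,0.4,0,0,0,-0.4],[0,0,0.4,0,0,0,-0.4],[0,0,0.4,0,0,0,-0.4],[0,0,0,0,0,0,-0.4],[0,0,0,0,0,0,-0.4]]]' 20
```

```text
t: 4.0
tool_pos: [0.4623, -0.2902, 0.0041]
orientation: [3.115, -0.409, 0.0]
force: [-0.7, 0.1, -0.3]
opening: 0.0365
t: 4.5
tool_pos: [0.4623, -0.2902, 0.0041]
orientation: [3.115, -0.409, 0.0]
force: [0.0, -0.1, -0.9]
opening: 0.065
t: 5.0
tool_pos: [0.4621, -0.29, -0.0083]
orientation: [-3.115, 0.409, 0.001]
force: [-0.7, 0.6, 0.1]
opening: 0.0653
```

```bash
python3 -m inch '[[[0,0,0.2,0,0,0,-0.4],[0,0,0.2,0,0,0,-0.4],[0,0,0,0,0,0,-0.4]]]' 20
python3 -m inch '[[[0,0,0.2,0,0,0,-0.4],[0,0,0,0,0,0,-0.4]]]' 20
python3 -m inch '[[[0,0,0.2,0,0,0,-0.4],[0,0,0,0,0,0,-0.4]]]' 20
```

```text
t: 5.3
tool_pos: [0.4621, -0.29, -0.0123]
orientation: [-3.115, 0.409, 0.001]
force: [0.2, 0.4, 0.2]
opening: 0.0651
t: 5.5
tool_pos: [0.4621, -0.29, -0.0142]
orientation: [-3.115, 0.409, 0.001]
force: [0.2, -1.5, 0.7]
opening: 0.0654
t: 5.7
tool_pos: [0.4621, -0.2901, -0.0162]
orientation: [-3.115, 0.409, 0.001]
force: [0.4, 0.5, 0.1]
opening: 0.0651
```

```bash
python3 -m inch '[[[0,0,0,0,0,0,0.6],[0,0,0,0,0,0,0.6],[0,0,0,0,0,0,0.6],[0,0,0,0,0,0,0.6],[0,0,0,0,0,0,0.6]]]' 15
python3 -m inch '[[[0,0,0,0,0,0,0.6],[0,0,0,0,0,0,0.6],[0,0,0,0,0,0,0.6]]]' 15
```

```text
t: 6.2
tool_pos: [0.4623, -0.2902, -0.0159]
orientation: [3.115, -0.409, 0.0]
force: [-0.0, -0.2, 0.5]
opening: 0.0338
t: 6.5
tool_pos: [0.4623, -0.2902, -0.0159]
orientation: [3.115, -0.409, 0.0]
force: [0.6, 0.7, -0.0]
opening: 0.0336
```

```bash
python3 -m inch '[[[0,0,-2,0,0,0,0.9],[0,0,-4,0,0,0,0.9],[0,0,-4,0,0,-4.8,0.9],[0,0,-3.5,0,0,-4.8,0.9],[0,0,0,0,0,-4.8,0.9]]]' 20
python3 -m inch '[[[2.35,-4.32,0,0,0,0,0.9],[2.35,-4.32,0,0,0,0,0.9],[2.35,-4.32,0,0,0,0,0.9],[2.35,-4.32,0,0,0,0,0.9],[2.35,-4.32,0,0,0,0,0.9]]]'
python3 -m inch '[[[2.35,-4.32,0,0,0,0,0.9],[2.35,-4.32,0,0,0,0,0.9],[2.35,-4.32,0,0,0,0,0.9],[0,0,0,0,0,0,0.9],[0,0,0,0,0,0,0.9]]]'
python3 - <<'E'
from h import *
s=robot.read_state();c=robot.read_camera("wrist");cv2.imwrite("pics/w4.png",c["image"])
pickle.dump((s,c),open("w4.pkl","wb"));print(s["tool_pos"],s["orientation"],s["opening"])
E
```

```text
t: 7.0
tool_pos: [0.4655, -0.2927, 0.1257]
orientation: [3.135, -0.01, 0.013]
force: [1.3, 0.4, -0.3]
opening: 0.0335
t: 7.5
tool_pos: [0.5825, -0.0735, 0.1191]
orientation: [3.141, -0.015, 0.0]
force: [1.5, -0.7, -1.2]
opening: 0.0337
t: 8.0
tool_pos: [0.6534, 0.0549, 0.1182]
orientation: [3.141, -0.011, -0.002]
force: [-0.1, -0.3, -0.6]
opening: 0.0337
[0.65341563 0.0548712  0.1182442 ] [ 3.14127861e+00 -1.10501409e-02 -1.87011628e-03] 0.03371787494492436
```

View pics/w4.png

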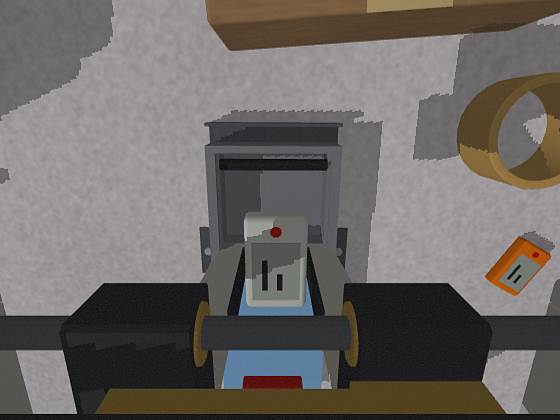

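The wrist view shows the tag in the jaws with its dot at (276,232). The case rim's far corners are at about (206,146)/(341,146), and the ridge is at row ~164, columns 220–328.

```bash
python3 - <<'E'
from h import *
s,c=pickle.load(open("w4.pkl","rb"));T=(s["tool_pos"],s["orientation"])
print("rim",ray(c,[(206,146),(341,146)],.040,T).round(4),"ridge",ray(c,[(220,164),(328,164)],.033,T).round(4))
print("lip inner",ray(c,[(216,155),(331,155)],.040,T).round(4))
P=ray(c,[(245,213),(307,213)],T[0][2]+.0159+.014,T);print("tag front",P.round(4))
P=ray(c,[(244,306),(306,306)],T[0][2]+.0159+.014,T);print("tag back",P.round(4))
E
```

```text
rim [[0.7059 0.1107 0.04  ]
 [0.7051 0.0013 0.04  ]] ridge [[0.6901 0.1014 0.033 ]
 [0.6895 0.0101 0.033 ]]
lip inner [[0.6986 0.103  0.04  ]
 [0.6979 0.0091 0.04  ]]
tag front [[0.6825 0.0701 0.1481]
 [0.6823 0.0384 0.1481]]
tag back [[0.6281 0.0725 0.1481]
 [0.6278 0.0379 0.1481]]
```

```bash
python3 -m inch '[[[-0.5,-0.1,2.5,0,0,0,0.9],[0,0,3,0,0,0,0.9],[0,0,2.5,0,0,0,0.9],[0,0,0,0,0,0,0.9],[0,0,0,0,0,0,0.9]]]' 20
python3 -m inch '[[[0,0,1.5,0,0,0,0.9],[0,0,1.5,0,0,0,0.9],[0,0,1,0,0,0,0.9],[0,0,0.3,0,0,0,0.9],[0,0,0,0,0,0,0.9]]]' 20
python3 -m inch '[[[0,0,0.2,0,0,0,0.9],[0,0,0,0,0,0,0.9]]]' 20
```

```text
t: 8.55
tool_pos: [0.648, 0.0533, 0.0393]
orientation: [3.141, -0.018, -0.001]
force: [1.1, 0.3, 0.4]
opening: 0.0341
t: 9.05
tool_pos: [0.6477, 0.0547, -0.0051]
orientation: [3.142, -0.015, -0.003]
force: [-0.4, -0.2, -0.2]
opening: 0.0339
t: 9.25
tool_pos: [0.649, 0.0547, -0.0056]
orientation: [-3.142, 0.015, -0.001]
force: [-0.1, 0.2, -0.2]
opening: 0.0337
```

```bash
python3 -m inch '[[[0,0,0.15,0,0,0,0.9],[0,0,0,0,0,0,0.9]]]' 20
python3 -m inch '[[[0,0,0.15,0,0,0,0.9],[0,0,0,0,0,0,0.9]]]' 20
```

```text
t: 9.45
tool_pos: [0.6487, 0.0547, -0.0073]
orientation: [3.142, -0.015, 0.0]
force: [-0.5, -0.7, 0.3]
opening: 0.0338
t: 9.65
tool_pos: [0.6485, 0.0547, -0.0091]
orientation: [-3.142, 0.015, 0.0]
force: [-0.2, -0.3, -0.5]
opening: 0.0341
```

```bash
python3 -m inch '[[[0,0,0,0,0,0,-0.03],[0,0,0,0,0,0,-0.03],[0,0,0,0,0,0,-0.03],[0,0,0,0,0,0,-0.03]]]' 20
python3 -m inch '[[[0,0,-1,0,0,0,-0.03],[0,0,-2,0,0,0,-0.03],[0,0,-3,0,0,0,-0.03],[0,0,-4,0,0,0,-0.03],[0,0,-3,0,0,0,-0.03]]]' 20
python3 -m inch '[[[-5,0,0,0,0,0,1],[0,0,0,0,0,0,1],[0,0,0,0,0,0,1],[0,0,0,0,0,0,1]]]' 20
python3 - <<'E'
from h import *
s=robot.read_state();c=robot.read_camera("wrist");cv2.imwrite("pics/w5.png",c["image"])
pickle.dump((s,c),open("w5.pkl","wb"));print(s["tool_pos"],s["orientation"],s["opening"])
E
```

```text
t: 10.05
tool_pos: [0.6486, 0.0547, -0.0089]
orientation: [3.142, -0.015, 0.0]
force: [0.0, 1.0, 0.5]
opening: 0.048
t: 10.55
tool_pos: [0.6494, 0.0547, 0.1245]
orientation: [-3.142, 0.015, -0.004]
force: [0.6, 0.2, -0.2]
opening: 0.0478
t: 10.95
tool_pos: [0.5998, 0.0551, 0.1223]
orientation: [-3.142, 0.015, -0.004]
force: [-0.2, 0.6, 0.5]
opening: 0.0204
[0.59975652 0.05511572 0.12225407] [-3.14154925  0.01505594 -0.00356421] 0.02043621397787774
```

View pics/w5.png

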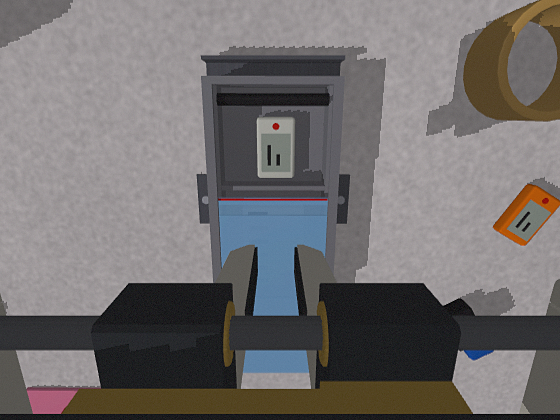

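The tag lies flat and centred in the far compartment at (275,147), clear of the cross wall and the ridge. Next I go behind the red bar with shut fingers.

```bash
python3 -m inch '[[[-4.3,-0.1,0,0,0,0,1],[-4.3,-0.1,0,0,0,0,1],[-4.3,-0.1,0,0,0,0,1],[-4.1,0,0,0,0,0,1],[0,0,0,0,0,0,1]]]' 20
python3 -m inch '[[[0,0,3,0,0,0,1],[0,0,3,0,0,0,1],[0,0,2.5,0,0,0,1],[0,0,1,0,0,0,1],[0,0,0,0,0,0,1]]]'
python3 -m inch '[[[0,0,0.3,0,0,0,1],[0,0,0.3,0,0,0,1],[0,0,0,0,0,0,1]]]'
python3 - <<'E'
from h import *
s=robot.read_state();print(s["tool_pos"],s["force"],s["opening"])
a=robot.read_camera("wrist");b=robot.read_camera("scene")
i=np.zeros((420,760,3),np.uint8);i[:,:360]=a["image"][:,100:460];i[:400,360:]=cv2.resize(b["image"][130:290,200:360],(400,400),interpolation=cv2.INTER_CUBIC);cv2.imwrite("pics/w6.png",i)
E
```

```text
t: 11.5
tool_pos: [0.425, 0.06, 0.1203]
orientation: [3.142, -0.014, -0.004]
force: [0.7, -0.4, 0.0]
opening: 0.0003
t: 12.0
tool_pos: [0.4285, 0.0597, 0.0253]
orientation: [3.142, -0.015, -0.003]
force: [0.2, -0.6, 0.3]
opening: 0.0003
t: 12.3
tool_pos: [0.4294, 0.0598, 0.0208]
orientation: [-3.142, 0.015, -0.002]
force: [0.1, -0.5, -0.7]
opening: 0.0005
[0.42941968 0.05977166 0.02075031] [ 0.1186112  -0.51873125 -0.72226501] 0.0004571491699126311
```

View pics/w6.png

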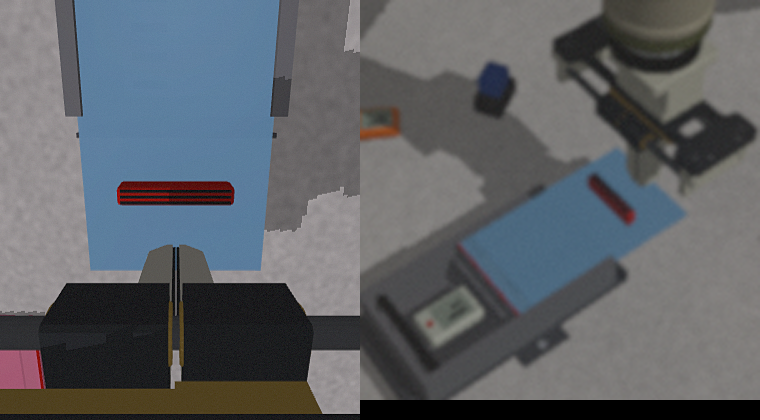

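The shut fingers stand over the lid's tail, centred just behind the red bar, and the tag sits properly in the case. I'll drop 2 mm as a check and then push.

```bash
python3 -m inch '[[[0,0,0.2,0,0,0,1],[0,0,0,0,0,0,1]]]'
python3 -m inch '[[[0.5,0,0,0,0,0,1],[0.5,0,0,0,0,0,1],[0.5,0,0,0,0,0,1],[0.5,0,0,0,0,0,1],[0.5,0,0,0,0,0,1]]]'
python3 -m inch '[[[0.5,0,0,0,0,0,1],[0.5,0,0,0,0,0,1],[0.5,0,0,0,0,0,1],[0.5,0,0,0,0,0,1],[0.5,0,0,0,0,0,1]]]'
```

```text
t: 12.6
tool_pos: [0.4286, 0.0597, 0.018]
orientation: [3.142, -0.015, 0.0]
force: [0.3, -0.2, -0.0]
opening: 0.0008
t: 13.1
tool_pos: [0.4542, 0.0595, 0.018]
orientation: [3.142, -0.015, -0.0]
force: [0.6, -0.0, -0.8]
opening: 0.0003
t: 13.6
tool_pos: [0.479, 0.0593, 0.018]
orientation: [-3.142, 0.015, 0.0]
force: [0.0, 0.6, 0.3]
opening: 0.0005
```

```bash
cat > lid.py <<'E'
from h import *
s=robot.read_state();c=robot.read_camera("top");im=c["image"].astype(int)
b,r=im[...,0],im[...,2];col=slice(240,278)
m=(b-r>50)&(b>110);rows=np.nonzero(m[100:265,col].sum(1)>15)[0]+100
print("lid rows",rows.min(),rows.max(),"front/rear x",ray(c,[(258,rows.min()-.5),(258,rows.max()+.5)],.035)[:,0].round(4),s["tool_pos"].round(4),s["force"].round(2))
E
python3 lid.py
```

```text
lid rows 161 239 front/rear x [0.628  0.4433] [0.479  0.0593 0.018 ] [0.04 0.62 0.28]
```

```bash
python3 -m inch '[[[0.5,0,0,0,0,0,1],[0.5,0,0,0,0,0,1],[0.5,0,0,0,0,0,1],[0.5,0,0,0,0,0,1],[0.5,0,0,0,0,0,1]]]'
python3 -m inch '[[[0.5,0,0,0,0,0,1],[0.5,0,0,0,0,0,1],[0.5,0,0,0,0,0,1],[0.4,0,0,0,0,0,1],[0.2,0,0,0,0,0,1]]]'
python3 -m inch '[[[0.2,0,0,0,0,0,1],[0.2,0,0,0,0,0,1],[0.2,0,0,0,0,0,1],[0,0,0,0,0,0,1]]]'; python3 lid.py
```

```text
t: 14.15
tool_pos: [0.5041, 0.059, 0.0181]
orientation: [-3.142, 0.015, -0.0]
force: [-0.1, -0.4, 0.6]
opening: 0.0004
t: 14.65
tool_pos: [0.5251, 0.0588, 0.0181]
orientation: [3.142, -0.015, 0.0]
force: [-0.4, 0.3, 0.2]
opening: 0.0005
t: 15.05
tool_pos: [0.5309, 0.0588, 0.0181]
orientation: [-3.142, 0.015, -0.0]
force: [0.1, 0.5, -0.3]
opening: 0.0004
lid rows 211 216 front/rear x [0.51   0.4961] [0.5309 0.0588 0.0181] [ 0.07  0.54 -0.35]
```

```bash
f(){ grep -E 'tool_pos|force'; }
python3 -m inch '[[[0.2,0,0,0,0,0,1],[0.1,0,0,0,0,0,1],[0,0,0,0,0,0,1]]]' |f
python3 -m inch '[[[0.2,0,0,0,0,0,1],[0,0,0,0,0,0,1]]]'|f
python3 -m inch '[[[0.1,0,0,0,0,0,1],[0,0,0,0,0,0,1]]]'|f
python3 -m inch '[[[0.1,0,0,0,0,0,1],[0,0,0,0,0,0,1]]]'|f
python3 -m inch '[[[0.1,0,0,0,0,0,1],[0,0,0,0,0,0,1]]]'|f
python3 -m inch '[[[0.1,0,0,0,0,0,1],[0,0,0,0,0,0,1]]]'|f
python3 -m inch '[[[0.1,0,0,0,0,0,1],[0,0,0,0,0,0,1]]]'|f
python3 -m inch '[[[0.1,0,0,0,0,0,1],[0,0,0,0,0,0,1]]]'|f
```

```text
tool_pos: [0.5337, 0.0587, 0.0181]
force: [0.2, -0.5, 0.1]
tool_pos: [0.5358, 0.0587, 0.018]
force: [0.0, 0.6, -0.1]
tool_pos: [0.5363, 0.0587, 0.0179]
force: [-2.9, 0.4, 1.2]
tool_pos: [0.5374, 0.0587, 0.0179]
force: [-2.4, 0.3, 0.4]
tool_pos: [0.5385, 0.0587, 0.0179]
force: [-2.0, 0.4, -0.8]
tool_pos: [0.5396, 0.0587, 0.0179]
force: [-2.7, -0.8, -0.1]
tool_pos: [0.5407, 0.0587, 0.018]
force: [-3.9, -0.6, 0.1]
tool_pos: [0.5417, 0.0587, 0.018]
force: [-2.7, 0.1, -1.0]
```

```bash
f(){ grep -E 'tool_pos|force'; }
python3 -m inch '[[[0.1,0,0,0,0,0,1],[0,0,0,0,0,0,1]]]'|f
python3 -m inch '[[[0.1,0,0,0,0,0,1],[0,0,0,0,0,0,1]]]'|f
python3 -m inch '[[[0.1,0,0,0,0,0,1],[0,0,0,0,0,0,1]]]'|f
python3 -m inch '[[[0.1,0,0,0,0,0,1],[0,0,0,0,0,0,1]]]'|f
python3 -m inch '[[[0.1,0,0,0,0,0,1],[0,0,0,0,0,0,1]]]'|f
python3 -m inch '[[[0.1,0,0,0,0,0,1],[0,0,0,0,0,0,1]]]'|f
```

```text
tool_pos: [0.5428, 0.0587, 0.0181]
force: [-2.6, -0.0, -0.4]
tool_pos: [0.5438, 0.0586, 0.0181]
force: [-2.4, 0.0, -0.3]
tool_pos: [0.5448, 0.0586, 0.0181]
force: [-2.4, -1.2, -1.1]
tool_pos: [0.5458, 0.0586, 0.0181]
force: [-2.3, 1.0, -0.8]
tool_pos: [0.5468, 0.0586, 0.0181]
force: [-1.7, 0.7, -0.1]
tool_pos: [0.5478, 0.0586, 0.0181]
force: [-2.5, -0.1, -2.0]
```

```bash
f(){ grep -E 'tool_pos|force'; }
python3 -m inch '[[[0.1,0,0,0,0,0,1],[0,0,0,0,0,0,1]]]'|f
python3 -m inch '[[[0.1,0,0,0,0,0,1],[0,0,0,0,0,0,1]]]'|f
python3 -m inch '[[[0.1,0,0,0,0,0,1],[0,0,0,0,0,0,1]]]'|f
python3 -m inch '[[[0.1,0,0,0,0,0,1],[0,0,0,0,0,0,1]]]'|f
python3 -m inch '[[[0.1,0,0,0,0,0,1],[0,0,0,0,0,0,1]]]'|f
python3 -m inch '[[[0.1,0,0,0,0,0,1],[0,0,0,0,0,0,1]]]'|f
```

```text
tool_pos: [0.5488, 0.0586, 0.0181]
force: [-2.7, -0.1, -0.3]
tool_pos: [0.5498, 0.0586, 0.0181]
force: [-2.0, 0.4, -1.1]
tool_pos: [0.5506, 0.0586, 0.018]
force: [-4.1, -0.6, -0.8]
tool_pos: [0.5508, 0.0586, 0.0178]
force: [-6.6, -0.3, 1.9]
tool_pos: [0.5517, 0.0586, 0.0178]
force: [-6.1, -0.1, 2.5]
tool_pos: [0.5531, 0.0586, 0.0179]
force: [-5.0, 0.6, 1.1]
```

```bash
f(){ grep -E 'tool_pos|force'; }
python3 -m inch '[[[0.1,0,0,0,0,0,1],[0,0,0,0,0,0,1]]]'|f
python3 -m inch '[[[0.1,0,0,0,0,0,1],[0,0,0,0,0,0,1]]]'|f
python3 -m inch '[[[0.1,0,0,0,0,0,1],[0,0,0,0,0,0,1]]]'|f
python3 -m inch '[[[0.05,0,0,0,0,0,1],[0.05,0,0,0,0,0,1],[0,0,0,0,0,0,1]]]'|f
python3 -m inch '[[[0.05,0,0,0,0,0,1],[0.05,0,0,0,0,0,1],[0,0,0,0,0,0,1]]]'|f
```

```text
tool_pos: [0.5547, 0.0585, 0.018]
force: [-3.4, 0.1, 0.6]
tool_pos: [0.5558, 0.0586, 0.0181]
force: [-2.1, 0.2, -0.7]
tool_pos: [0.5569, 0.0585, 0.0182]
force: [-2.6, -0.4, -0.1]
tool_pos: [0.5583, 0.0585, 0.0184]
force: [-1.5, 0.0, 0.3]
tool_pos: [0.5591, 0.0585, 0.0184]
force: [0.1, -0.4, 0.8]
```

```bash
f(){ grep -E 'tool_pos|force'; }
python3 -m inch '[[[0.05,0,0,0,0,0,1],[0,0,0,0,0,0,1]]]'|f
python3 -m inch '[[[0.05,0,0,0,0,0,1],[0,0,0,0,0,0,1]]]'|f
python3 -m inch '[[[0.05,0,0,0,0,0,1],[0,0,0,0,0,0,1]]]'|f
python3 -m inch '[[[0.05,0,0,0,0,0,1],[0,0,0,0,0,0,1]]]'|f
python3 -m inch '[[[0.05,0,0,0,0,0,1],[0,0,0,0,0,0,1]]]'|f
```

```text
tool_pos: [0.5593, 0.0585, 0.0182]
force: [-0.2, 0.2, -0.7]
tool_pos: [0.5597, 0.0585, 0.0181]
force: [0.3, 0.1, -0.1]
tool_pos: [0.5602, 0.0585, 0.018]
force: [0.8, -0.2, 0.1]
tool_pos: [0.5607, 0.0585, 0.0181]
force: [0.7, 0.8, -0.2]
tool_pos: [0.5609, 0.0585, 0.0179]
force: [-0.7, 0.5, 0.8]
```

```bash
f(){ grep -E 'tool_pos|force'; }
python3 -m inch '[[[0.05,0,0,0,0,0,1],[0,0,0,0,0,0,1]]]'|f
python3 -m inch '[[[0.05,0,0,0,0,0,1],[0,0,0,0,0,0,1]]]'|f
python3 -m inch '[[[0.05,0,0,0,0,0,1],[0,0,0,0,0,0,1]]]'|f
python3 -m inch '[[[0.05,0,0,0,0,0,1],[0,0,0,0,0,0,1]]]'|f
```

```text
tool_pos: [0.5609, 0.0585, 0.0178]
force: [-3.7, 0.2, 2.1]
tool_pos: [0.5609, 0.0585, 0.0176]
force: [-5.5, 0.5, 3.2]
tool_pos: [0.5609, 0.0585, 0.0174]
force: [-7.9, 0.2, 4.9]
tool_pos: [0.5609, 0.0585, 0.0172]
force: [-10.0, -0.7, 4.3]
```

The lid stopped hard at TCP x = 0.5609 and the push rose steadily to 10 N without further travel. I'll back off, lift, and check by camera.

```bash
python3 -m inch '[[[-0.5,0,0,0,0,0,1],[-1,0,0,0,0,0,1],[0,0,-3,0,0,0,1],[0,0,-4,0,0,0,1],[-1,0,-4,0,0,0,1]]]' | grep -E 'tool_pos|force'
python3 -m inch '[[[4,0,-2,0,0,0,1],[2,0,0,0,0,0,1],[0,0,0,0,0,0,1],[0,0,0,0,0,0,1]]]' | grep -E 'tool_pos|force'
python3 - <<'E'
from h import *
s=robot.read_state();c=robot.read_camera("wrist");t=robot.read_camera("top");pickle.dump((s,c,t),open("w7.pkl","wb"));print(s["tool_pos"],s["orientation"])
i=np.zeros((500,800,3),np.uint8);i[:420,:400]=c["image"][:,80:480];i[:,400:]=cv2.resize(t["image"][100:225,210:310],(400,500),interpolation=cv2.INTER_CUBIC);cv2.imwrite("pics/w7.png",i)
E
```

```text
tool_pos: [0.5379, 0.0586, 0.129]
force: [1.2, -0.3, -0.4]
tool_pos: [0.5977, 0.0581, 0.1477]
force: [-0.3, -0.2, -0.3]
[0.59771455 0.05812615 0.14770598] [-3.14151891e+00  1.51307306e-02  5.95185333e-04]
```

View pics/w7.png

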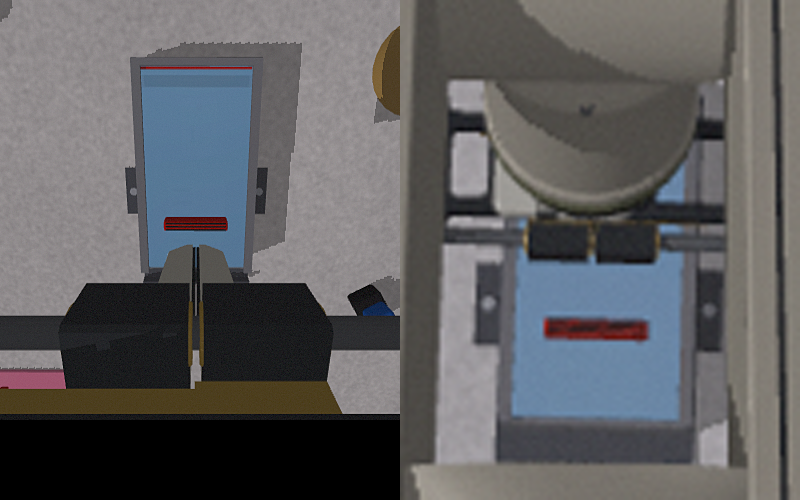

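The lid fills the case; its red front edge (row ~68) lies right at the end wall's inner face. I'll measure that numerically.

```bash
python3 - <<'E'
from h import *
s,c,t=pickle.load(open("w7.pkl","rb"));T=(s["tool_pos"],s["orientation"])
print(c["image"][52:76,260:300].mean(1).astype(int).tolist())
for v,z in((58,.04),(65.5,.04),(67,.035),(68,.035),(69.5,.035)): print(v,z,ray(c,[(278,v)],z,T).round(4)[0])
# lid rear vs case rear
print(c["image"][255:285,235:240].mean(1).astype(int).tolist())
im=c["image"].astype(int);m=(im[...,2]-im[...,1]>50);n=np.zeros_like(m);n[205:240,230:320]=m[205:240,230:320]
ys,xs=np.nonzero(n);print("bar rows",ys.min(),ys.max(),xs.min(),xs.max(),ray(c,[(276,ys.max())],.051,T).round(4),ray(c,[(276,ys.min())],.051,T).round(4))
E
```

```text
[[96, 95, 98], [96, 95, 98], [96, 95, 98], [96, 96, 99], [94, 93, 96], [82, 78, 80], [95, 89, 91], [94, 89, 90], [94, 88, 90], [94, 88, 90], [94, 88, 90], [95, 89, 90], [92, 87, 87], [87, 80, 74], [104, 85, 100], [1, 7, 145], [37, 34, 137], [109, 90, 105], [160, 128, 83], [153, 122, 87], [154, 123, 89], [155, 124, 91], [153, 123, 90], [139, 112, 82]]
58 0.04 [0.7196 0.0548 0.04  ]
65.5 0.04 [0.7138 0.0548 0.04  ]
67 0.035 [0.7133 0.0548 0.035 ]
68 0.035 [0.7125 0.0548 0.035 ]
69.5 0.035 [0.7113 0.0548 0.035 ]
[[148, 117, 84], [148, 117, 84], [148, 117, 83], [149, 119, 85], [148, 118, 83], [149, 118, 86], [148, 118, 84], [149, 118, 85], [149, 118, 85], [148, 118, 83], [150, 120, 85], [144, 117, 85], [110, 96, 84], [63, 60, 63], [62, 56, 56], [65, 60, 59], [60, 56, 57], [51, 46, 48], [43, 39, 40], [46, 42, 41], [46, 41, 42], [43, 38, 40], [42, 40, 39], [43, 40, 39], [47, 44, 46], [50, 48, 48], [59, 57, 58], [71, 70, 70], [33, 32, 30], [22, 20, 17]]
bar rows 217 230 244 306 [[0.5706 0.0578 0.051 ]] [[0.5834 0.0577 0.051 ]]
```

```bash
python3 -c "
from plant import robot
print(robot.read_state()['t']);print(robot.close_job())"
```

```text
23.2
the job is handed in; nothing more can be done
None
```

The white tag is in the far compartment, screen up, and the lid is pushed over the ridge and home against the end wall. I handed the job in at t = 23.2 s; it reports no verdict.

**Tag:** The first grasp closed on air. The finger ends proved to be about 20 mm short of the reported TCP, so the jaws shut just above the tag without touching it. I opened them, lowered the arm by feel and gripped again (opening 33.6 mm). I set the tag down in the compartment, and a wrist picture showed it flat and centred, clear of the cross wall and the ridge.

**Lid:** I pushed it from behind the red bar with shut fingers, in steps of 0.5 to 1 mm once near the ridge.
- The ridge met the lid at TCP x = 0.536.
- The case slipped about 14 mm at 2 to 4 N.
- The push peaked at 6.6 N, just under the stated 7 to 12 N. It then fell to zero as the lid snapped over.
- It rose to a hard stop with no further travel, and I stopped at 10 N.

**Last checks:** The final wrist picture shows the lid's front edge on the end wall's inner face, both at x about 0.714 m, with a gap under 1 mm. The travel from full ridge load to the stop read about 10 to 11 mm, against the stated 13 mm. The camera check agrees with the lid being home. The arm stands clear above the case. I did not re-measure the orange tag and the other items at the end; the arm felt no contact with any of them.

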